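# Twist a tight sealing plug out of its port block

### The arm

A 7-joint arm with a two-finger parallel gripper is mounted at the origin on a cart in front of the work surface, level with it; the furniture and walls round the work are solid. World frame = base frame: x ahead of the robot, y to its left, z up, the work surface at z = 0. Lengths are in m, angles in rad, forces in N, time in s.
With the tool pointing down it reaches from about 0.4 to 0.875 m from the base axis. Payload 19.3 kg.
Tool frame: the origin (TCP) lies at the very end of the fingers, on their centre line; the grasp point (between the pads) lies 19 mm behind it; z points along the fingers, y is the direction in which the jaws open and shut (so a half turn about z gives the same grasp; the last joint's range is limited). The gripper opens to 85 mm and grips with 20 to 120 N. Pads are 22 mm wide; open, the fingers measure 114 mm over their backs; the gripper's body (76 mm by 85 mm) begins 54 mm behind the grasp point. The pads swing forward as they close: fully open they stand 13 mm farther back than shut.
Start: joints at [-1.185, 0.521, -0.036, 1.599, 0.021, 1.021, -0.113], TCP at [0.275, 0.561, 0.199] pointing down, gripper open.
Joint ranges: [-2.91, 2.91], [-0.3, 2.13], [-1.5, 1.42], [0.17, 2.43], [-1.26, 4.41], [0.16, 1.93], [-2.52, 2.52]. Speed limits (rad/s): [1.89, 1.89, 2.39, 2.39, 3.01, 3.01, 3.01].

### API

Orientations are given as a rotation vector (axis times angle).
In Python, from station import bot gives the robot as it stands.
- The arm moves only by the shell command python3 -m creep 'ROWS'. ROWS is JSON, a list of rows, each a list of 3 entries, a list of its own where there are three numbers: the gripper's target within -1 to 1 (fully open at 1, half-way at 0, shut at -1), then the shift along the tool's x, y, z in m, then the turn about the tool's z in rad. A call has 1 to 12 rows; each row is the pose to reach, as a shift and turn from the pose commanded when the call began, along the tool's axes at that moment; what a row does not reach only later rows make up. A row lasts 1/12 s, in which the tool goes at most 41.7 mm and 7.16 degrees, less where a joint would pass 70% of its speed; a pose out of reach is approached as far as the arm can. A call with a gripper value outside its range is refused whole. The fingers move at their own pace and stop on an object; the grip force is fixed at half the most. Time passes only in rows, so rows that repeat a pose let the fingers close. It gives the time, the measured TCP pose, the force and the opening at its end, in the units of the state.
- bot.sense(): the state, without advancing time (a new reading comes with each control period).
- bot.grab_frame(name): name is "scene" or "top" or "wrist"; returns the picture (420x560x3 uint8, red, green, blue); there is no depth.
- bot.get_calibration(name): a dict with "intrinsics" (3x3 intrinsics, pixels), "D" ([k1, k2, p1, p2, k3] as OpenCV has them; the pictures are not rectified), "R" (3x3) and "t" (3): a world point X has camera coordinates R X + t. Camera axes: x right, y down, z forward; pixel columns grow to the right and rows downward; lengths in m; the calibration is good to about 2 mm. A picture is of the moment at which its call begins: read the wrist's pose just before it. get_calibration takes no time and is no camera call; for the wrist camera it gives the pose at the moment of the call.
- bot.sign_off(): hands the job in, once; it reports no verdict.
The state is a dict: "time": time; "q": joint angles; "dq": joint speeds; "tau": joint torques, N m; "ee_pos": TCP position; "orientation": TCP orientation; "force": force on the tool from outside, world axes, zero at the start; "wrist_torque": the same for the moment, N m; "width": finger opening in m.
Only numpy, scipy, OpenCV 4.12 (cv2) and the standard library are available. Lean on these libraries where they do the work, as an engineer would, in place of code of your own. Each camera call takes 0.05 s, during which the arm holds its last target.

### The job

One of the two port blocks is closed by a sealing plug with a flat bar grip. That plug sits tight: work it out by twisting it to and fro, at least 25 degrees to either side, while pulling it up gently, so that the block stays down in its nest (a straight pull only lifts the block). Then put the plug into the black tray and let go; leave the other plug, the one with the round knob, alone.

Things in the scene. Friction and masses are not known exactly. Their poses are not given: they have to be found in the camera images.
- bar_plug: Tight steel plug, 120 g. Origin: on its axis, underside of its 40 mm flange (5 mm thick) on the block's top; z up. Bar grip along x (starts within 6 deg of the block's x): 44 long, 12 thick in y, z 5 to 34 mm. Below: rubber band 28 mm wide, 9 deep, gripped until risen 8 mm; then pilot 22 wide to z -24. A straight pull needs 12-20 N; rising at most 3 mm per 40 deg of twist, only a few N.
- bar_block: Aluminium block holding the bar plug: 90 x 70 x 40 mm (x, y, z), 0.9 kg (9 N), central bore 31 mm wide, 30 deep. Origin: centre of its underside, z up. Stands loose, 6 mm above the bench, in a fixed grey nest (106 x 86 mm, rim 18 mm high) that stops it turning, not lifting. A like block in a second nest holds the knob plug; the two places may be swapped.
- knob_plug: The other plug, to be left alone: same below the flange, but with a round knob grip 30 mm across, top 34 mm above the origin. Origin: on its axis at the underside of its flange, 46 mm above the bench. It sits in the second block.
- tray: Black open parts tray, fixed to the bench, with small white bits, only for show, on its floor: 73 mm wide (x), 125 mm long (y), 22 mm high, inside 60 x 112 mm, floor 2 mm thick. Origin: centre of its underside, z up. Its long side points roughly away from the robot.

How it is judged:
On the way, in this order (a step that is already met when the one before it is completed fails the run):
1. the bar plug, still in its bore, is twisted at least 13 degrees out of line with the block, to either side (z of bar_plug in the frame of bar_block below 0.054 m and horizontal distance between bar_plug and bar_block below 0.01 m and angle between the x axis of bar_plug and the x axis of bar_block, either way round above 0.22 rad).
2. and, still in its bore (risen less than 14 mm), it is twisted back to within 8.5 degrees of the block's line, or past it (z of bar_plug in the frame of bar_block below 0.054 m and horizontal distance between bar_plug and bar_block below 0.01 m and angle between the x axis of bar_plug and the x axis of bar_block, either way round below 0.15 rad).
At the end, for the whole second after the job is handed in: The bar plug lies or stands at rest inside the tray (its origin within 34 mm of the tray's centre across and 60 mm along, and lower than 45 mm), released; its block sits down in its nest (underside lower than 10 mm, tilted less than 5 degrees); the knob plug is within 20 mm of where it was (x of bar_plug in the frame of tray between -0.034 and 0.034 m and y of bar_plug in the frame of tray between -0.06 and 0.06 m and height (world z) of bar_plug below 0.045 m and linear speed of bar_plug below 0.02 m/s and height (world z) of bar_block below 0.01 m and angle between bar_block's own z axis and vertical below 0.09 rad and distance of knob_plug from where it was at the start of the episode below 0.02 m); the robot touches nothing.
It fails at once if the block is lifted more than 12 mm off its seat in the nest (height (world z) of bar_block above 0.018 m).
It fails at once if the knob plug is moved more than 20 mm (distance of knob_plug from where it was at the start of the episode above 0.02 m).
It also fails if it takes over 51 s, if anything falls off the work surface, if the arm or the gripper's body presses on something with over 40 N, if the wrist force passes 120 N, or if a joint passes its speed limit or range.

## Working session

There is one attempt and no reset: what is moved stays moved. The work goes in short steps, Python scripts to look and compute and a shell command to move; the robot and the scene stay as the last step left them, time stands still between calls to the robot, and variables do not carry over. Pictures are saved under pics/ and viewed, and the job is handed in when it is done.

```bash
mkdir -p pics; ls
python3 - <<'E'
from station import bot
import cv2,numpy as np
s=bot.sense()
for k in s: print(k,np.round(s[k],4))
for n in ("scene","top","wrist"):
    c=bot.get_calibration(n); print(n,{k:np.round(v,4).tolist() for k,v in c.items()})
    cv2.imwrite(f"pics/{n}0.png",bot.grab_frame(n)[:,:,::-1])
E
```

```text
pics
time 0.0
q [-1.1852  0.522  -0.0363  1.6     0.0212  1.0211 -0.1128]
dq [ 0.0004  0.0015  0.0012  0.0006  0.0001 -0.0005  0.0005]
tau [-2.00000e-03 -9.27122e+01  1.97890e+00 -3.69947e+01  1.78000e-02
  8.30000e-03  0.00000e+00]
ee_pos [0.275  0.5608 0.1989]
orientation [-7.0970e-01 -3.0602e+00  1.8000e-03]
force [ 0.4382  0.404  -1.389 ]
wrist_torque [ 0.0213  0.0392 -0.0506]
width 0.0854
scene {'intrinsics': [[524.0548, 0.0, 286.7861], [0.0, 524.0548, 203.6544], [0.0, 0.0, 1.0]], 'D': [-0.0526, 0.0, 0.0, 0.0, 0.0], 'R': [[0.8004, -0.599, -0.0224], [-0.2628, -0.3171, -0.9112], [0.5388, 0.7353, -0.4113]], 't': [-0.3595, 0.2188, 0.8115]}
top {'intrinsics': [[497.2575, 0.0, 277.6103], [0.0, 497.2575, 212.2804], [0.0, 0.0, 1.0]], 'D': [0.0329, 0.0, 0.0, 0.0, 0.0], 'R': [[-0.0018, -1.0, -0.0003], [-0.9974, 0.0018, -0.0715], [0.0715, 0.0002, -0.9974]], 't': [0.0905, 0.5232, 0.9609]}
wrist {'intrinsics': [[346.7988, 0.0, 285.6964], [0.0, 346.7988, 204.5077], [0.0, 0.0, 1.0]], 'D': [-0.0151, 0.0, 0.0, 0.0, 0.0], 'R': [[0.4404, 0.8978, -0.0012], [0.8533, -0.4182, 0.3114], [0.279, -0.1382, -0.9503]], 't': [-0.6235, -0.0406, 0.3809]}
```

View pics/top0.png

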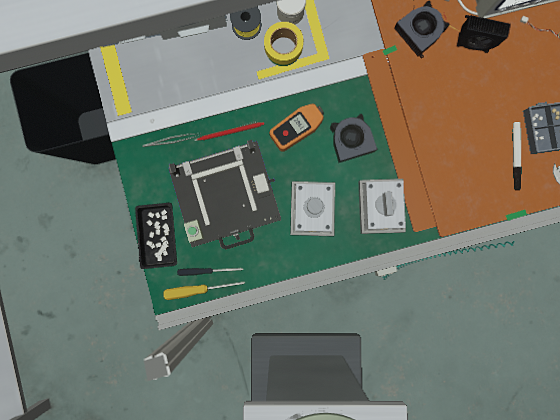

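View pics/scene0.png

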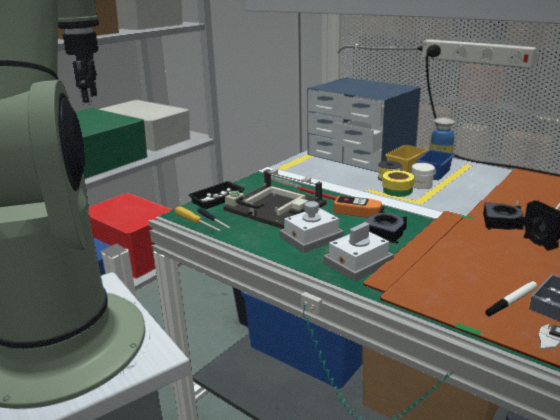

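Run:
```python
import cv2
i=cv2.imread("pics/top0.png")
cv2.imwrite("pics/crop0.png",cv2.resize(i[100:310,110:390],None,fx=2.8,fy=2.8,interpolation=cv2.INTER_CUBIC))
```

```text
(no output)
```

View pics/crop0.png

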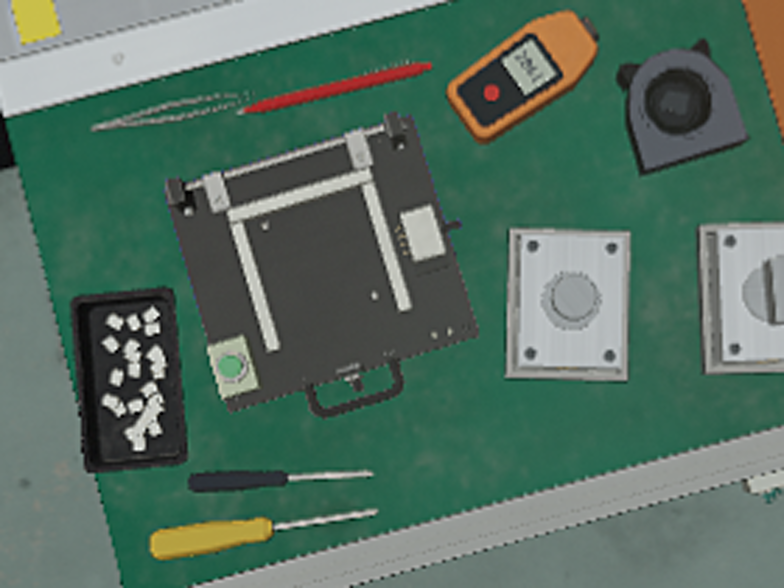

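Run:
```python
import cv2
i=cv2.imread("pics/top0.png")
cv2.imwrite("pics/crop1.png",cv2.resize(i[170:245,350:420],None,fx=8,fy=8,interpolation=cv2.INTER_CUBIC))
cv2.imwrite("pics/crop2.png",cv2.resize(i[195:275,125:195],None,fx=7,fy=7,interpolation=cv2.INTER_CUBIC))
i=cv2.imread("pics/scene0.png")
cv2.imwrite("pics/crop3.png",cv2.resize(i[195:285,270:400],None,fx=6,fy=6,interpolation=cv2.INTER_CUBIC))
```

```text
(no output)
```

View pics/crop1.png

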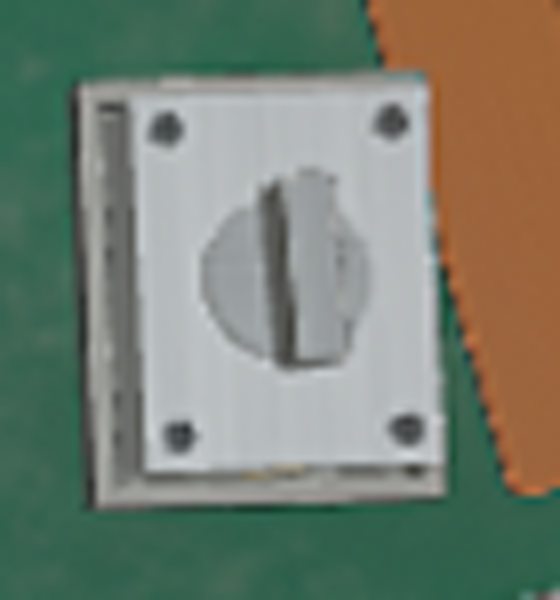

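View pics/crop2.png

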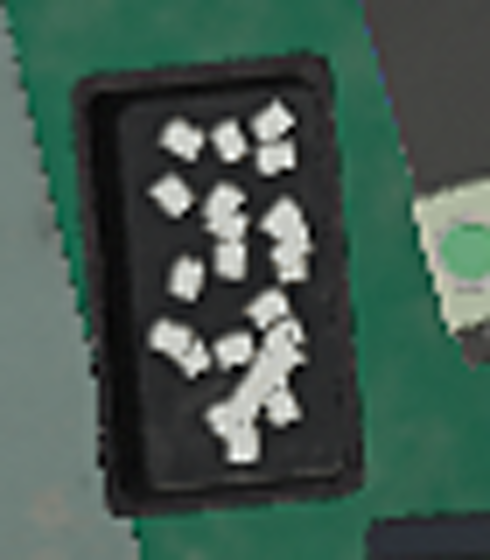

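View pics/crop3.png

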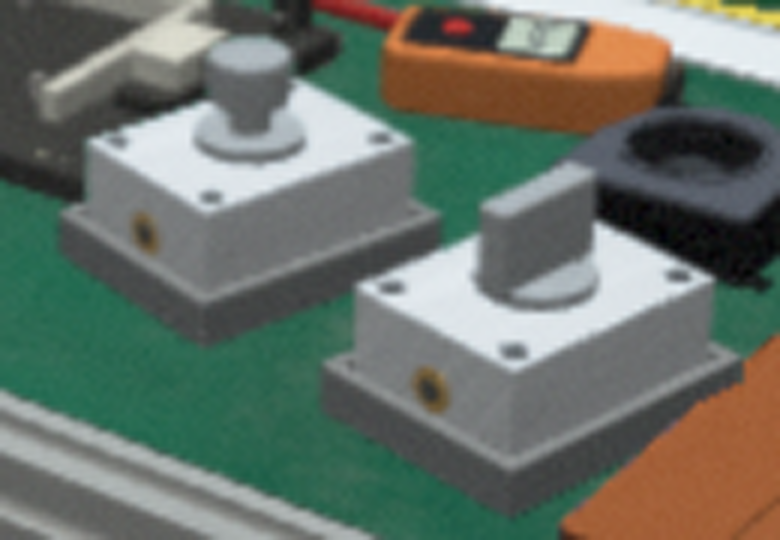

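```bash
cat > h.py <<'E'
import numpy as np,cv2
from station import bot
def ray(name,px,z,cal=None):
    c=cal or bot.get_calibration(name)
    K,D,R,t=[np.array(c[k],float) for k in("intrinsics","D","R","t")]
    u=cv2.undistortPoints(np.array(px,float).reshape(-1,1,2),K,D).reshape(-1,2)
    d=np.c_[u,np.ones(len(u))]@R; o=-R.T@t
    return o+d*((z-o[2])/d[:,2])[:,None]
def proj(name,X,cal=None):
    c=cal or bot.get_calibration(name)
    K,D,R,t=[np.array(c[k],float) for k in("intrinsics","D","R","t")]
    return cv2.projectPoints(np.array(X,float).reshape(-1,3),cv2.Rodrigues(R)[0],t,K,D)[0].reshape(-1,2)
E
python3 - <<'E'
from h import *
un=lambda p,s,o:(np.array(p,float)+.5)/s-.5+np.array(o)
def show(n,P):
    print(n,'c',P.mean(0).round(4)); e=[P[(i+1)%4]-P[i] for i in range(4)]
    print([(round(float(np.hypot(*v[:2])),4),round(float(np.degrees(np.arctan2(v[1],v[0]))),1)) for v in e])
show('block',ray('top',un([(165,130),(391,122),(407,430),(180,437)],8,(350,170)),.046))
show('bar',ray('top',un([(283,177),(335,174),(347,360),(297,368)],8,(350,170)),.080))
show('tray',ray('top',un([(75,80),(330,55),(362,490),(112,515)],7,(125,195)),.022))
# scene: bar top corners z .08; 
P=ray('scene',un([(483,208),(578,162),(596,172),(502,218)],6,(270,195)),.080); show('barS',P)
s=bot.sense(); R=cv2.Rodrigues(np.array(s['orientation']))[0]; print(R.round(3))
E
```

```text
block c [ 0.536  -0.1165  0.046 ]
[(0.0541, -88.1), (0.074, -178.1), (0.054, 91.7), (0.0738, 1.9)]
bar c [ 0.5352 -0.116   0.08  ]
[(0.012, -86.8), (0.0431, -177.4), (0.0117, 99.0), (0.0443, 3.2)]
tray c [0.4788 0.3272 0.022 ]
[(0.0714, -84.4), (0.1219, -175.0), (0.0694, 95.5), (0.1218, 5.9)]
barS c [ 0.5348 -0.1165  0.08  ]
[(0.0454, 5.5), (0.0087, -94.3), (0.0449, -174.5), (0.0086, 89.3)]
[[-0.898  0.44  -0.   ]
 [ 0.44   0.898 -0.001]
 [-0.    -0.001 -1.   ]]
```

The right-hand block holds the bar plug: its bar top is centred near pixel (389,203) and its yaw is about 3–4°. The tray is at pixel (156,235), which is about (0.479, 0.327) with yaw about 5°. The knob block is to its left, near pixel (313,208). I'll start the transfer.

```bash
python3 -m creep '[[0.2,[-0.05,-0.046,0],0.12],[0.2,[-0.09,-0.083,0],0.24],[0.2,[-0.115,-0.107,0],0.36],[0.2,[-0.14,-0.13,0],0.48],[0.2,[-0.165,-0.153,0],0.6],[0.2,[-0.19,-0.176,0],0.72],[0.2,[-0.215,-0.2,0],0.84],[0.2,[-0.235,-0.218,0],0.96],[0.2,[-0.25,-0.232,0],1.08],[0.2,[-0.266,-0.247,0],1.2],[0.2,[-0.266,-0.247,0],1.314],[0.2,[-0.266,-0.247,0],1.314]]'
cat > st.py <<'E'
from h import *
import sys
s=bot.sense(); R=cv2.Rodrigues(np.array(s['orientation']))[0]
print('t',s['time'],'p',np.round(s['ee_pos'],4),'yaw',np.degrees(np.arctan2(R[1,0],R[0,0])).round(2),'tilt',np.degrees(np.arccos(-R[2,2])).round(2),'F',np.round(s['force'],1),'T',np.round(s['wrist_torque'],2),'w',round(float(s['width']),4)); print('q',np.round(s['q'],2))
if len(sys.argv)>3: print('tool shift',(R.T@(np.array([float(a) for a in sys.argv[1:4]])-s['ee_pos'])).round(4))
E
python3 st.py 0.5355 -0.1165 0.15
```

```text
time: 1.15
ee_pos: [0.4055, 0.2214, 0.1995]
orientation: [2.439, 1.98, -0.0]
force: [-0.9, 0.2, 0.0]
width: 0.0514
t 1.15 p [0.4055 0.2214 0.1995] yaw 78.14 tilt 0.01 F [-0.9  0.2  0. ] T [0.03 0.04 0.02] w 0.0514
q [-0.91  0.27  0.34  2.03 -0.12  0.86 -0.71]
tool shift [-0.3039  0.1966  0.0496]
```

```bash
python3 -m creep '[[0.2,[-0.03,0.019,0],0.12],[0.2,[-0.06,0.038,0],0.24],[0.2,[-0.09,0.058,0],0.36],[0.2,[-0.12,0.077,0],0.48],[0.2,[-0.15,0.097,0],0.6],[0.2,[-0.18,0.116,0],0.72],[0.2,[-0.21,0.136,0],0.84],[0.2,[-0.24,0.155,0],0.96],[0.2,[-0.265,0.171,0.02],1.08],[0.2,[-0.285,0.184,0.035],1.2],[0.2,[-0.304,0.197,0.05],1.302],[0.2,[-0.304,0.197,0.05],1.302]]'
python3 st.py 0.5355 -0.1165 0.15
python3 - <<'E'
from h import *
c=bot.get_calibration('wrist');print({k:np.round(v,5).tolist() for k,v in c.items() if k in 'Rt'})
i=bot.grab_frame('wrist')[:,:,::-1]; cv2.imwrite('pics/w1.png',cv2.resize(i,(800,600)))
cv2.imwrite('pics/w1raw.png',i)
import json;json.dump({k:np.array(v).tolist() for k,v in c.items()},open('w1.json','w'))
E
python3 st.py
```

```text
time: 2.15
ee_pos: [0.5381, -0.1177, 0.1468]
orientation: [3.138, 0.102, -0.005]
force: [-1.2, -0.9, -0.6]
width: 0.0512
t 2.15 p [ 0.5381 -0.1177  0.1468] yaw 3.71 tilt 0.2 F [-1.2 -0.9 -0.6] T [ 0.    0.05 -0.  ] w 0.0512
q [-0.36  0.56  0.67  1.87 -0.45  0.86 -0.98]
tool shift [-0.0025 -0.0013 -0.0032]
{'R': [[0.06445, -0.99792, 0.0023], [-0.94791, -0.0605, 0.31273], [-0.31194, -0.02233, -0.94984]], 't': [-0.15324, 0.47797, 0.49545]}
t 2.2 p [ 0.5378 -0.1159  0.1478] yaw 4.06 tilt 0.17 F [-0.4  1.2  0.1] T [0.02 0.03 0.02] w 0.0516
q [-0.36  0.56  0.67  1.87 -0.45  0.86 -0.97]
```

View pics/w1.png

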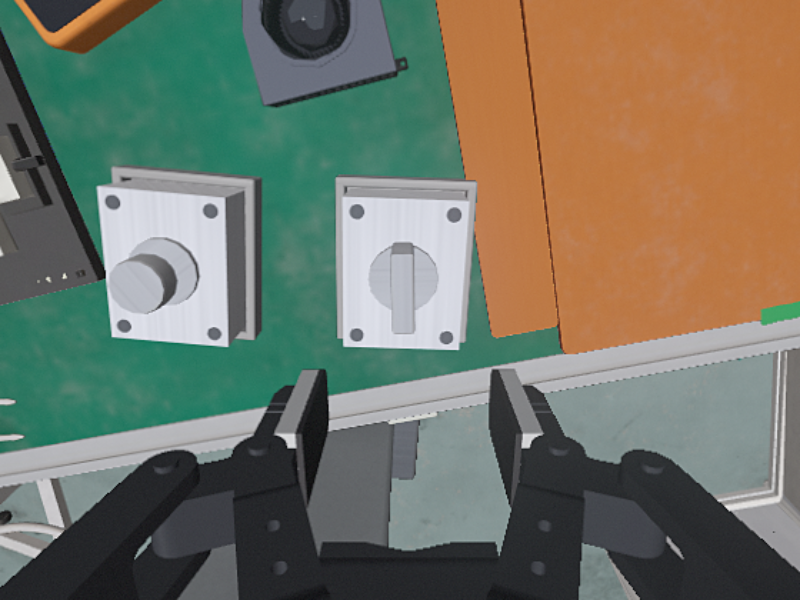

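Run:
```python
import cv2
i=cv2.imread("pics/w1raw.png")
cv2.imwrite("pics/w1c.png",cv2.resize(i[120:250,225:345],None,fx=4.6,fy=4.6,interpolation=cv2.INTER_CUBIC))
```

```text
(no output)
```

View pics/w1c.png

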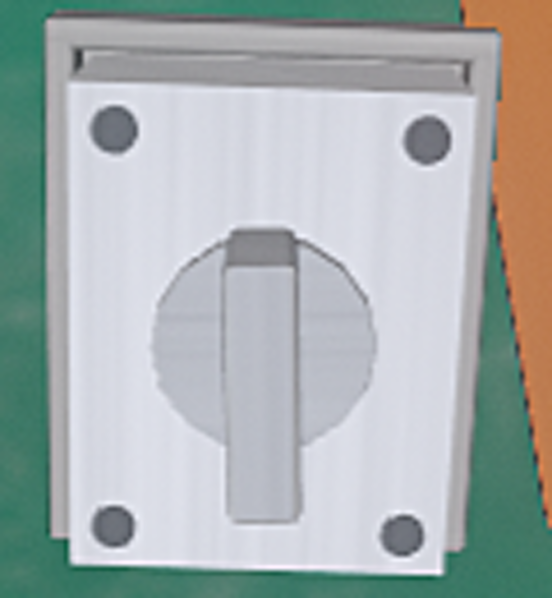

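Run:
```python
from h import *
import json
c=json.load(open('w1.json'))
un=lambda p,s,o:(np.array(p,float)+.5)/s-.5+np.array(o)
def show(n,P):
    print(n,'c',P.mean(0).round(4)); e=[P[(i+1)%4]-P[i] for i in range(4)]
    print([(round(float(np.hypot(*v[:2])),4),round(float(np.degrees(np.arctan2(v[1],v[0]))),1)) for v in e])
show('block',ray('',un([(114,129),(428,140),(403,535),(113,526)],4.6,(225,120)),.046,c))
show('bar',ray('',un([(226,265),(295,266),(300,522),(227,519)],4.6,(225,120)),.080,c))
```

```text
block c [ 0.5363 -0.1158  0.046 ]
[(0.0543, -88.3), (0.0742, -178.3), (0.0543, 91.7), (0.0742, 1.7)]
bar c [ 0.537  -0.1157  0.08  ]
[(0.0107, -87.2), (0.0431, -175.1), (0.012, 91.1), (0.0427, 3.3)]
```

```bash
python3 -m creep '[[0,[-0.0015,0,0.02],0],[0,[-0.0015,0,0.04],0],[0,[-0.0015,0,0.055],0],[0,[-0.0015,0,0.07],0],[0,[-0.0015,0,0.08],0],[0,[-0.0015,0,0.087],0],[0,[-0.0015,0,0.092],0],[0,[-0.0015,0,0.092],0],[0,[-0.0015,0,0.092],0]]'
python3 st.py 0.5362 -0.116 0.056
```

```text
time: 2.95
ee_pos: [0.537, -0.1146, 0.0579]
orientation: [-3.14, -0.111, -0.001]
force: [-1.2, 0.3, 0.4]
width: 0.0425
t 2.95 p [ 0.537  -0.1146  0.0579] yaw 4.05 tilt 0.02 F [-1.2  0.3  0.4] T [-0.02 -0.    0.03] w 0.0425
q [-0.28  0.68  0.56  1.93 -0.56  0.68 -0.89]
tool shift [-0.0009  0.0013  0.0019]
```

```bash
python3 -m creep '[[0,[-0.0008,0.0013,0.001],0],[-0.5,[-0.0008,0.0013,0.001],0],[-1,[-0.0008,0.0013,0.001],0],[-1,[-0.0008,0.0013,0.001],0],[-1,[-0.0008,0.0013,0.001],0],[-1,[-0.0008,0.0013,0.001],0],[-1,[-0.0008,0.0013,0.001],0],[-1,[-0.0008,0.0013,0.001],0],[-1,[-0.0008,0.0013,0.001],0],[-1,[-0.0008,0.0013,0.001],0]]'
python3 st.py 0.5362 -0.116 0.056
python3 - <<'E'
from h import *
i=bot.grab_frame('scene')[:,:,::-1]; cv2.imwrite('pics/s2.png',cv2.resize(i[150:300,250:450],None,fx=4,fy=4))
E
```

```text
time: 3.78
ee_pos: [0.536, -0.1161, 0.0565]
orientation: [3.14, 0.11, -0.0]
force: [-0.9, -0.1, -0.6]
width: -0.0003
t 3.7833 p [ 0.536  -0.1161  0.0565] yaw 4.0 tilt 0.0 F [-0.9 -0.1 -0.6] T [-0.   -0.02 -0.02] w -0.0003
q [-0.28  0.68  0.55  1.94 -0.56  0.68 -0.88]
tool shift [ 0.0002 -0.0001  0.0005]
```

View pics/s2.png

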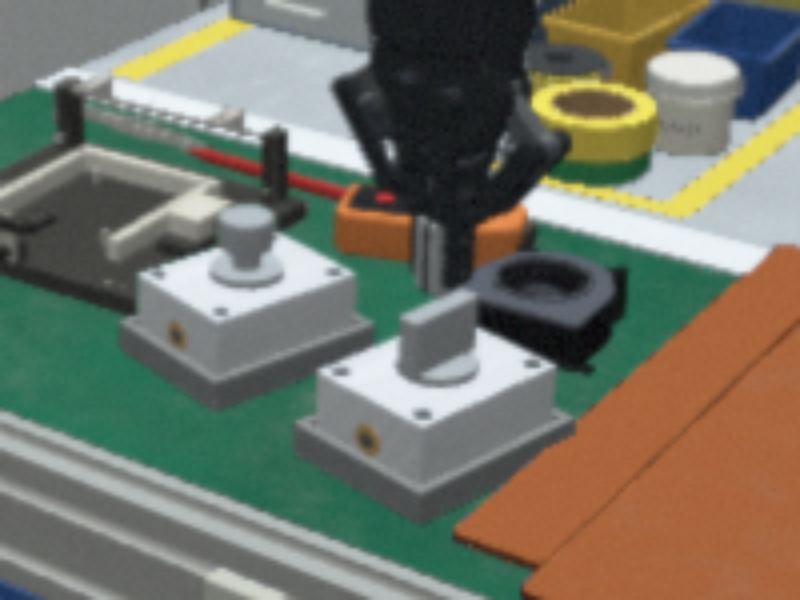

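Run:
```python
from h import *
s=bot.sense()
for n in('scene','top','wrist'): print(n,proj(n,s['ee_pos']), proj(n,[.5362,-.116,.08]))
cv2.imwrite('pics/t3.png',cv2.resize(bot.grab_frame('top')[100:300,280:480,::-1],None,fx=3,fy=3))
cv2.imwrite('pics/w3.png',bot.grab_frame('wrist')[:,:,::-1])
```

```text
scene [[359.52285959 237.02052726]] [[359.99072907 225.88726067]]
top [[386.25284533 203.96788046]] [[388.96107029 202.74804052]]
wrist [[284.26641631 242.61679003]] [[283.88591749 262.29845737]]
```

View pics/t3.png

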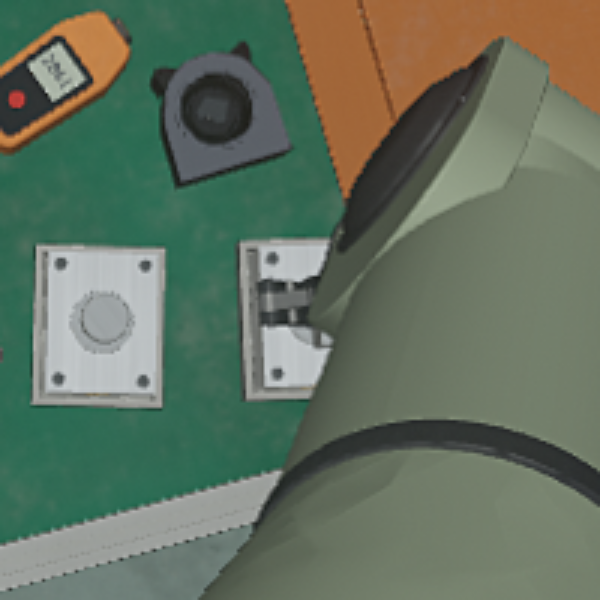

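View pics/w3.png

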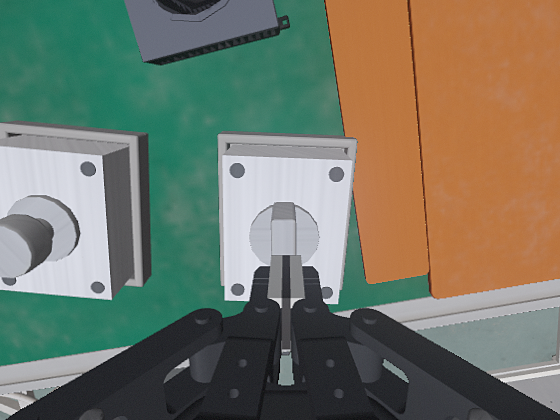

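Run:
```python
from h import *
s=bot.sense(); p=np.array(s['ee_pos'])
print(p)
for b in (0,.01,.02,.03,.04,.05):
    for dx in (-.011,0,.011):
        q=p+[dx,0,b]; print(b,dx,proj('scene',q).round(0),proj('wrist',q).round(0))
i=bot.grab_frame('wrist')[:,:,::-1]
cv2.imwrite('pics/w3c.png',cv2.resize(i[180:400,200:380],None,fx=2.7,fy=2.7,interpolation=cv2.INTER_CUBIC))
i=bot.grab_frame('scene')[:,:,::-1]
cv2.imwrite('pics/s3c.png',cv2.resize(i[160:260,320:420],None,fx=6,fy=6,interpolation=cv2.INTER_CUBIC))
```

```text
[ 0.53602281 -0.11610485  0.05649208]
0 -0.011 [[355. 239.]] [[283. 261.]]
0 0 [[360. 237.]] [[284. 243.]]
0 0.011 [[364. 235.]] [[286. 224.]]
0.01 -0.011 [[355. 234.]] [[283. 269.]]
0.01 0 [[360. 232.]] [[284. 251.]]
0.01 0.011 [[364. 231.]] [[286. 231.]]
0.02 -0.011 [[356. 229.]] [[283. 279.]]
0.02 0 [[360. 228.]] [[284. 259.]]
0.02 0.011 [[364. 226.]] [[286. 239.]]
0.03 -0.011 [[356. 225.]] [[282. 290.]]
0.03 0 [[360. 223.]] [[284. 269.]]
0.03 0.011 [[364. 221.]] [[286. 248.]]
0.04 -0.011 [[356. 220.]] [[282. 302.]]
0.04 0 [[360. 218.]] [[284. 280.]]
0.04 0.011 [[365. 216.]] [[286. 258.]]
0.05 -0.011 [[356. 215.]] [[282. 315.]]
0.05 0 [[360. 213.]] [[284. 293.]]
0.05 0.011 [[365. 212.]] [[286. 269.]]
```

View pics/w3c.png

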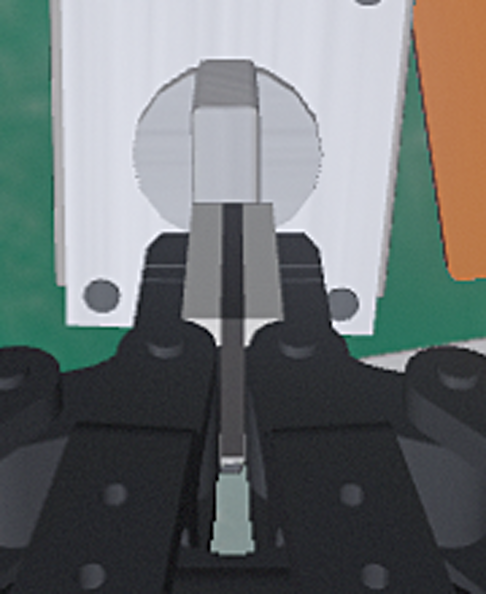

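View pics/s3c.png

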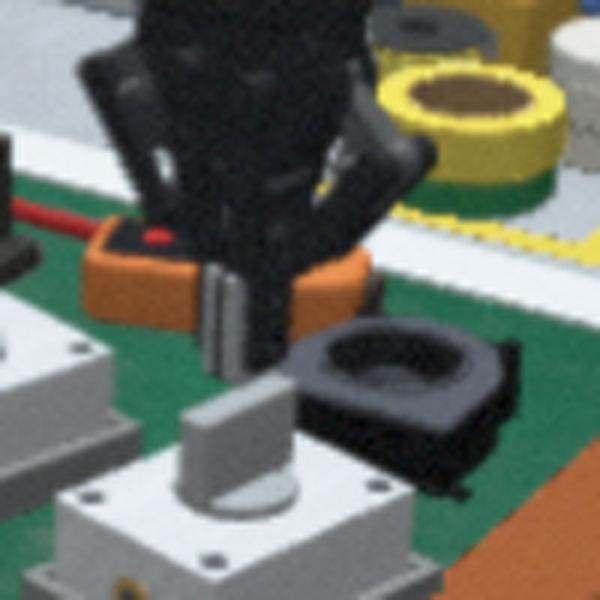

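Run:
```python
from h import *
c=bot.get_calibration('wrist'); s=bot.sense()
R=np.array(c['R']);cam=-R.T@np.array(c['t']); Rt=cv2.Rodrigues(np.array(s['orientation']))[0]
print('cam in tool',Rt.T@(cam-np.array(s['ee_pos'])))
P=ray('',[(237,171),(336,174),(331,292),(238,291)],.046,c)
print(P.round(4), P.mean(0)); print(np.hypot(*(P[0]-P[1])[:2]),np.hypot(*(P[1]-P[2])[:2]))
```

```text
cam in tool [ 0.07902923  0.00073491 -0.17492087]
[[ 0.572  -0.0878  0.046 ]
 [ 0.5741 -0.1418  0.046 ]
 [ 0.5003 -0.1473  0.046 ]
 [ 0.497  -0.0903  0.046 ]] [ 0.5358417  -0.11681121  0.046     ]
0.05409111848585527 0.07400494553861377
```

The jaws shut on nothing. Scene and wrist views agree that the real fingertips sit about 35 mm short of the reported TCP, at z≈0.092, just above the bar. I'll reopen and go about 32 mm lower, watching the force.

```bash
python3 -m creep '[[-0.1,[0,0,0],0],[-0.1,[0,0,0],0],[-0.1,[0,0,0],0],[-0.1,[0,0,0],0],[-0.1,[0,0,0.006],0],[-0.1,[0,0,0.012],0],[-0.1,[0,0,0.017],0],[-0.1,[0,0,0.022],0],[-0.1,[0,0,0.027],0],[-0.1,[0,0,0.031],0],[-0.1,[0,0,0.031],0]]'
python3 st.py
python3 - <<'E'
from h import *
i=bot.grab_frame('scene')[:,:,::-1]
cv2.imwrite('pics/s4c.png',cv2.resize(i[160:260,320:420],None,fx=6,fy=6,interpolation=cv2.INTER_CUBIC))
E
```

```text
time: 4.95
ee_pos: [0.5356, -0.1161, 0.0246]
orientation: [-3.14, -0.109, 0.002]
force: [-0.1, -0.4, 0.1]
width: 0.0384
t 4.95 p [ 0.5356 -0.1161  0.0246] yaw 3.99 tilt 0.06 F [-0.1 -0.4  0.1] T [-0.01 -0.02  0.02] w 0.0384
q [-0.25  0.73  0.51  1.95 -0.59  0.62 -0.85]
```

View pics/s4c.png

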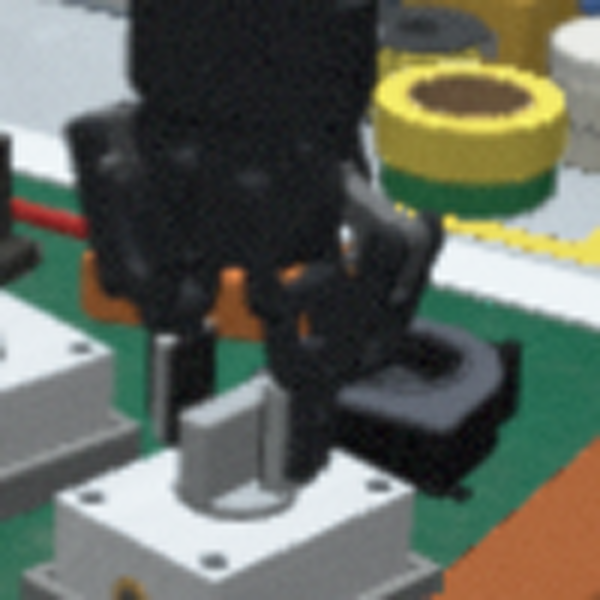

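Run:
```python
from h import *
for z in (.046,.051,.056,.061,.066):
  print(z,proj('scene',[[.525,-.136,z],[.525,-.096,z],[.547,-.136,z]]).round(1).tolist())
```

```text
0.046 [[362.5, 247.6], [347.8, 239.8], [370.9, 244.0]]
0.051 [[362.6, 245.3], [347.9, 237.5], [371.0, 241.7]]
0.056 [[362.7, 242.9], [348.0, 235.1], [371.1, 239.4]]
0.061 [[362.8, 240.5], [348.0, 232.8], [371.3, 237.0]]
0.066 [[362.9, 238.2], [348.1, 230.5], [371.4, 234.6]]
```

```bash
python3 -m creep '[[-0.5,[0,0,0],0],[-0.8,[0,0,0],0],[-1,[0,0,0],0],[-1,[0,0,0],0],[-1,[0,0,0],0],[-1,[0,0,0],0]]'
python3 st.py
python3 - <<'E'
from h import *
i=bot.grab_frame('scene')[:,:,::-1]
cv2.imwrite('pics/s5c.png',cv2.resize(i[160:260,320:420],None,fx=6,fy=6,interpolation=cv2.INTER_CUBIC))
E
```

```text
time: 5.5
ee_pos: [0.5362, -0.1159, 0.0257]
orientation: [-3.139, -0.11, -0.001]
force: [-1.2, 2.8, 7.3]
width: 0.0109
t 5.5 p [ 0.5362 -0.1159  0.0257] yaw 4.0 tilt 0.03 F [-1.2  2.8  7.3] T [ 0.73  0.2  -0.07] w 0.0109
q [-0.25  0.73  0.51  1.95 -0.59  0.62 -0.85]
```

View pics/s5c.png

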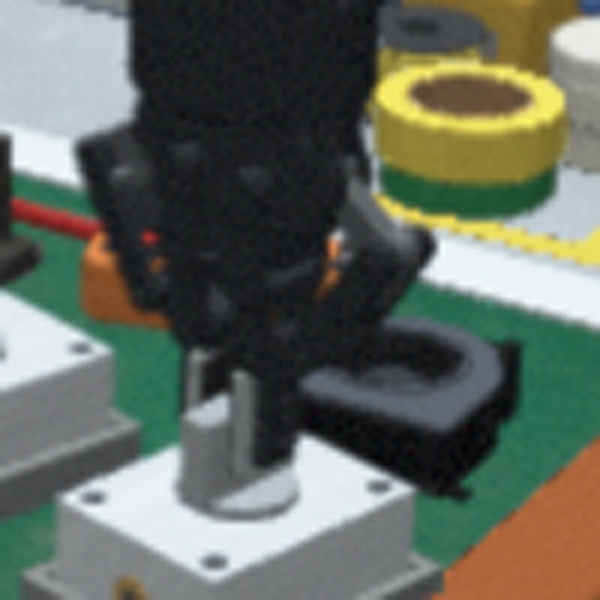

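```bash
python3 -m creep '[[-1,[0,0,0],0.06],[-1,[0,0,-0.0003],0.12],[-1,[0,0,-0.0006],0.18],[-1,[0,0,-0.0009],0.24],[-1,[0,0,-0.0012],0.3],[-1,[0,0,-0.0014],0.36],[-1,[0,0,-0.0016],0.42],[-1,[0,0,-0.0018],0.48],[-1,[0,0,-0.002],0.53],[-1,[0,0,-0.002],0.53]]'
python3 st.py
python3 - <<'E'
from h import *
i=bot.grab_frame('scene')[:,:,::-1]
cv2.imwrite('pics/s6c.png',cv2.resize(i[160:260,320:420],None,fx=6,fy=6,interpolation=cv2.INTER_CUBIC))
E
```

```text
time: 6.38
ee_pos: [0.536, -0.116, 0.0273]
orientation: [3.058, -0.72, -0.0]
force: [0.2, 0.6, -2.1]
width: 0.0111
t 6.3833 p [ 0.536  -0.116   0.0273] yaw -26.5 tilt 0.03 F [ 0.2  0.6 -2.1] T [ 0.33 -0.08 -0.04] w 0.0111
q [-0.34  0.77  0.65  1.95 -0.74  0.67 -1.25]
```

View pics/s6c.png

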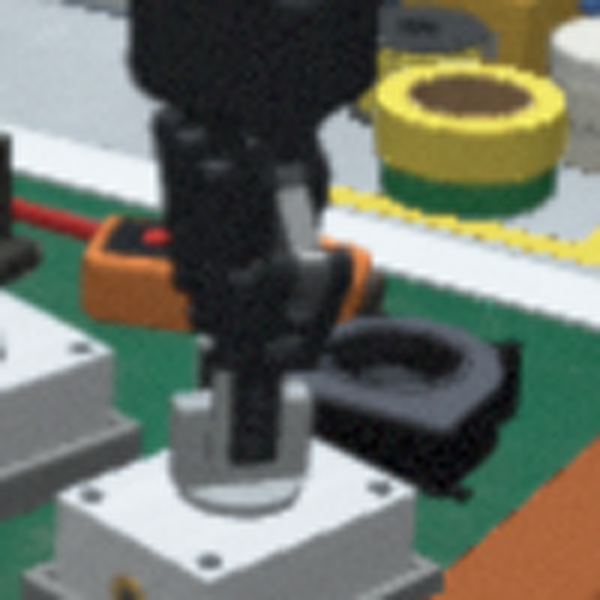

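```bash
python3 -m creep '[[-1,[0,0,0],-0.08],[-1,[0,0,-0.0003],-0.17],[-1,[0,0,-0.0006],-0.26],[-1,[0,0,-0.0009],-0.35],[-1,[0,0,-0.0012],-0.44],[-1,[0,0,-0.0015],-0.53],[-1,[0,0,-0.0018],-0.62],[-1,[0,0,-0.0021],-0.71],[-1,[0,0,-0.0024],-0.8],[-1,[0,0,-0.0027],-0.89],[-1,[0,0,-0.003],-0.98],[-1,[0,0,-0.003],-1.02]]'
python3 st.py
python3 - <<'E'
from h import *
i=bot.grab_frame('scene')[:,:,::-1]
cv2.imwrite('pics/s7c.png',cv2.resize(i[160:260,320:420],None,fx=6,fy=6,interpolation=cv2.INTER_CUBIC))
E
```

```text
time: 7.43
ee_pos: [0.5359, -0.1163, 0.0306]
orientation: [3.016, 0.879, 0.0]
force: [1.3, 0.4, -2.5]
width: 0.0107
t 7.4333 p [ 0.5359 -0.1163  0.0306] yaw 32.48 tilt 0.01 F [ 1.3  0.4 -2.5] T [ 0.11 -0.3  -0.23] w 0.0107
q [-0.17  0.69  0.39  1.94 -0.44  0.6  -0.49]
```

View pics/s7c.png

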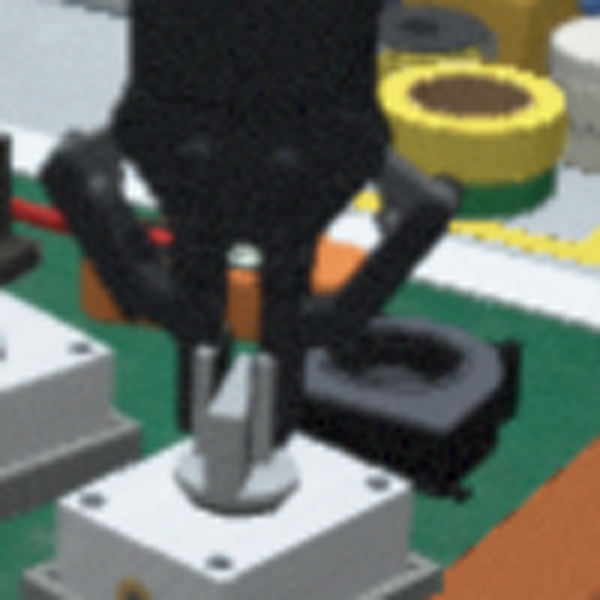

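```bash
python3 -m creep '[[-1,[0,0,0],0.08],[-1,[0,0,-0.0003],0.17],[-1,[0,0,-0.0006],0.26],[-1,[0,0,-0.0009],0.35],[-1,[0,0,-0.0012],0.44],[-1,[0,0,-0.0015],0.53],[-1,[0,0,-0.0018],0.62],[-1,[0,0,-0.0021],0.71],[-1,[0,0,-0.0024],0.8],[-1,[0,0,-0.0027],0.89],[-1,[0,0,-0.003],0.98],[-1,[0,0,-0.003],1.02]]'
python3 st.py
python3 -m creep '[[-1,[0,0,0],-0.08],[-1,[0,0,-0.0003],-0.17],[-1,[0,0,-0.0006],-0.26],[-1,[0,0,-0.0009],-0.35],[-1,[0,0,-0.0012],-0.44],[-1,[0,0,-0.0015],-0.53],[-1,[0,0,-0.0018],-0.62],[-1,[0,0,-0.0021],-0.71],[-1,[0,0,-0.0024],-0.8],[-1,[0,0,-0.0027],-0.89],[-1,[0,0,-0.003],-0.98],[-1,[0,0,-0.003],-1.02]]'
python3 st.py
python3 - <<'E'
from h import *
i=bot.grab_frame('scene')[:,:,::-1]
cv2.imwrite('pics/s8c.png',cv2.resize(i[160:260,320:420],None,fx=6,fy=6,interpolation=cv2.INTER_CUBIC))
E
```

```text
time: 8.48
ee_pos: [0.5363, -0.1163, 0.0337]
orientation: [3.057, -0.724, 0.001]
force: [0.0, -0.9, 1.2]
width: 0.0109
t 8.4833 p [ 0.5363 -0.1163  0.0337] yaw -26.66 tilt 0.04 F [ 0.  -0.9  1.2] T [-0.05 -0.15 -0.  ] w 0.0109
q [-0.35  0.76  0.66  1.95 -0.74  0.69 -1.26]
time: 9.48
ee_pos: [0.5361, -0.1164, 0.0367]
orientation: [3.017, 0.876, 0.001]
force: [-0.4, 0.1, -1.8]
width: 0.0111
t 9.4833 p [ 0.5361 -0.1164  0.0367] yaw 32.39 tilt 0.03 F [-0.4  0.1 -1.8] T [ 0.02 -0.01 -0.03] w 0.0111
q [-0.18  0.68  0.4   1.94 -0.44  0.61 -0.5 ]
```

View pics/s8c.png

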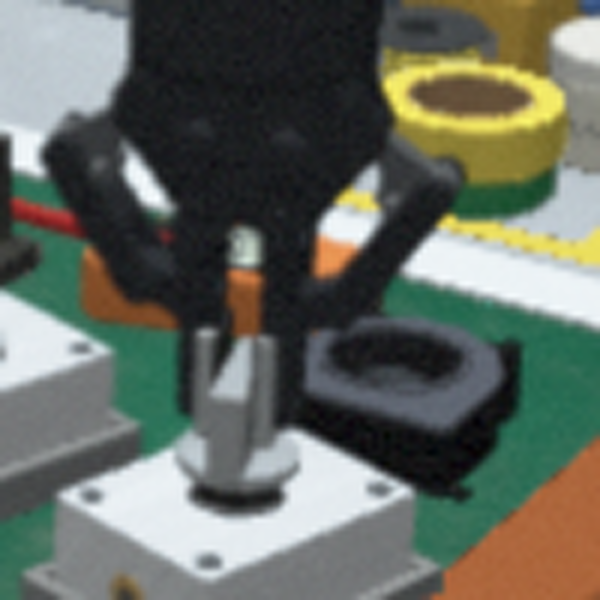

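```bash
python3 -m creep '[[-1,[0,0,-0.0005],0.08],[-1,[0,0,-0.001],0.16],[-1,[0,0,-0.0015],0.25],[-1,[0,0,-0.002],0.33],[-1,[0,0,-0.003],0.41],[-1,[0,0,-0.004],0.5],[-1,[0,0,-0.006],0.5],[-1,[0,0,-0.008],0.5]]'
python3 -m creep '[[-1,[0,0,-0.004],0],[-1,[0,0,-0.008],0],[-1,[0,0,-0.014],0],[-1,[0,0,-0.02],0],[-1,[0,0,-0.03],0],[-1,[0,0,-0.04],0],[-1,[0,0,-0.055],0],[-1,[0,0,-0.07],0],[-1,[0,0,-0.085],0],[-1,[0,0,-0.09],0],[-1,[0,0,-0.09],0]]'
python3 st.py 0.4788 0.3272 0.14
python3 - <<'E'
from h import *
i=bot.grab_frame('scene')[:,:,::-1]
cv2.imwrite('pics/s9.png',i)
E
```

```text
time: 10.2
ee_pos: [0.536, -0.1162, 0.0446]
orientation: [3.14, 0.097, -0.0]
force: [-0.3, 0.5, -1.5]
width: 0.0111
time: 11.12
ee_pos: [0.5367, -0.1161, 0.136]
orientation: [3.14, 0.094, 0.004]
force: [-0.3, -0.4, -1.4]
width: 0.011
t 11.1167 p [ 0.5367 -0.1161  0.136 ] yaw 3.44 tilt 0.13 F [-0.3 -0.4 -1.4] T [-0.    0.01  0.02] w 0.011
q [-0.36  0.57  0.66  1.89 -0.47  0.83 -0.96]
tool shift [-0.0312 -0.446  -0.0041]
```

View pics/s9.png

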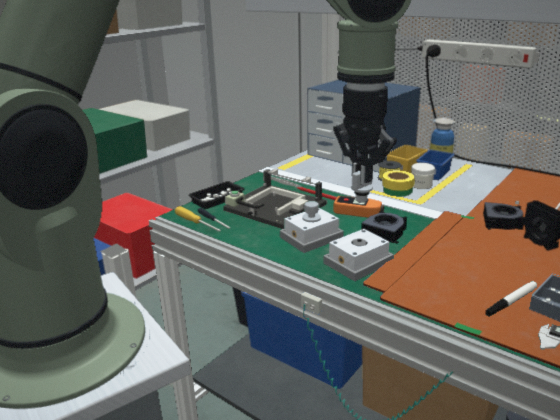

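Plug is out, and its block is seated with an open bore near (360,242). Now carrying it to the tray.

```bash
python3 -m creep '[[-1,[-0.001,-0.01,0],0],[-1,[-0.002,-0.03,0],0],[-1,[-0.004,-0.06,0],0],[-1,[-0.006,-0.09,0],0],[-1,[-0.008,-0.12,0],0],[-1,[-0.01,-0.15,0],0],[-1,[-0.012,-0.18,0],0],[-1,[-0.014,-0.21,0],-0.01],[-1,[-0.016,-0.24,0],-0.02],[-1,[-0.018,-0.27,0],-0.03],[-1,[-0.02,-0.3,0],-0.03],[-1,[-0.022,-0.33,0],-0.03]]'
python3 st.py 0.4788 0.3272 0.1
```

```text
time: 12.17
ee_pos: [0.493, 0.2139, 0.1337]
orientation: [3.138, 0.142, -0.002]
force: [-0.3, -0.3, -0.8]
width: 0.0107
t 12.1667 p [0.493  0.2139 0.1337] yaw 5.17 tilt 0.08 F [-0.3 -0.3 -0.8] T [ 0.01 -0.09 -0.05] w 0.0107
q [-1.    0.57  0.68  1.92 -0.48  0.82 -1.54]
tool shift [-0.0039 -0.1141  0.0336]
```

```bash
python3 -m creep '[[-1,[-0.001,-0.025,0],0],[-1,[-0.002,-0.05,0],0],[-1,[-0.003,-0.075,0.005],0],[-1,[-0.004,-0.095,0.015],0],[-1,[-0.004,-0.108,0.025],0],[-1,[-0.004,-0.114,0.034],0],[-1,[-0.004,-0.114,0.045],0],[-1,[-0.004,-0.114,0.055],0],[-1,[-0.004,-0.114,0.065],0],[-1,[-0.004,-0.114,0.07],0],[-1,[-0.004,-0.114,0.07],0],[-1,[-0.004,-0.114,0.07],0]]'
python3 st.py 0.4788 0.3272 0.006
python3 - <<'E'
from h import *
i=bot.grab_frame('scene')[:,:,::-1]
cv2.imwrite('pics/s10.png',cv2.resize(i[90:240,150:350],None,fx=4,fy=4,interpolation=cv2.INTER_CUBIC))
i=bot.grab_frame('wrist')[:,:,::-1]; cv2.imwrite('pics/w10.png',i)
i=bot.grab_frame('top')[:,:,::-1]; cv2.imwrite('pics/t10.png',cv2.resize(i[150:300,100:300],None,fx=4,fy=4,interpolation=cv2.INTER_CUBIC))
E
```

```text
time: 13.17
ee_pos: [0.4805, 0.3245, 0.0645]
orientation: [3.138, 0.139, -0.0]
force: [0.2, -0.3, -1.0]
width: 0.0107
t 13.1667 p [0.4805 0.3245 0.0645] yaw 5.09 tilt 0.02 F [ 0.2 -0.3 -1. ] T [ 0.02 -0.05 -0.05] w 0.0107
q [-1.1   0.72  0.6   1.85 -0.58  0.75 -1.66]
tool shift [-0.0014 -0.0029  0.0585]
```

View pics/s10.png

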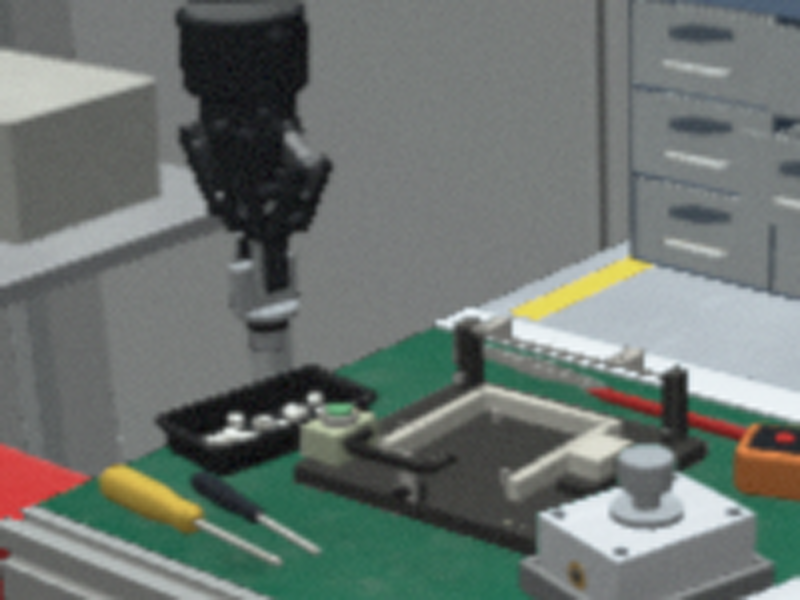

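View pics/w10.png

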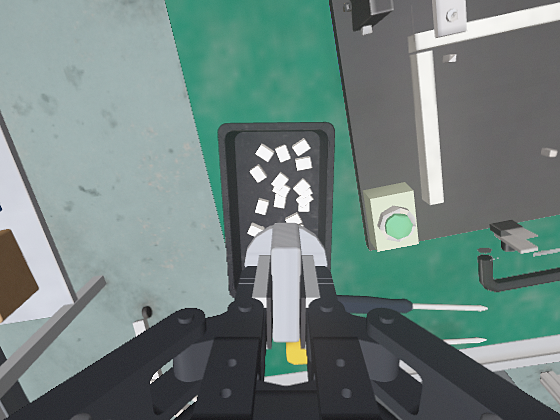

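View pics/t10.png

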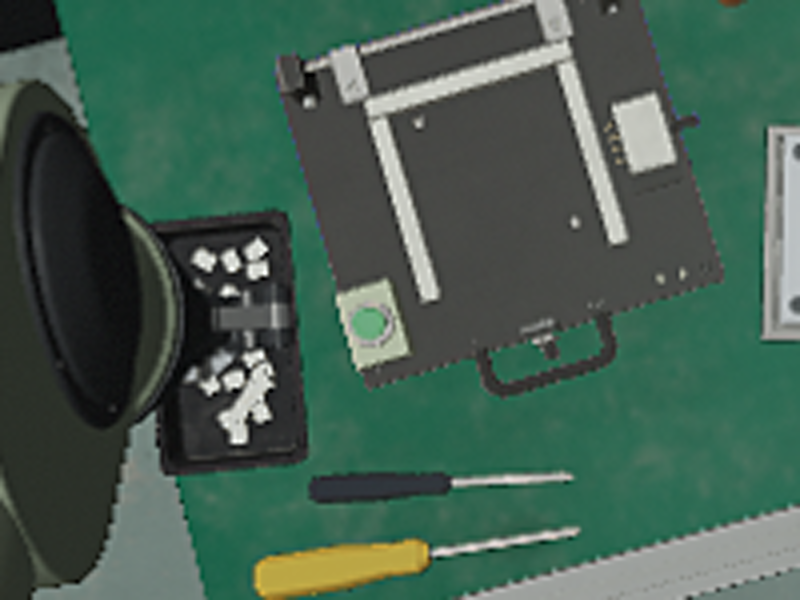

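```bash
python3 - <<'E'
from h import *
P=ray('wrist',[(219,125),(334,125)],.022); print(P.round(4), P.mean(0)-0.0625*np.array([np.cos(.096),np.sin(.096),0]))
E
python3 -m creep '[[-1,[-0.001,-0.003,0.008],0],[-1,[-0.001,-0.003,0.016],0],[-1,[-0.001,-0.003,0.024],0],[-1,[-0.001,-0.003,0.032],0],[-1,[-0.001,-0.003,0.04],0],[-1,[-0.001,-0.003,0.047],0],[-1,[-0.001,-0.003,0.052],0],[-1,[-0.001,-0.003,0.055],0],[-1,[-0.001,-0.003,0.056],0],[-1,[-0.001,-0.003,0.056],0]]'
python3 st.py 0.4788 0.3272 0.006
```

```text
[[0.5362 0.3706 0.022 ]
 [0.5425 0.3001 0.022 ]] [0.47715195 0.32935469 0.022     ]
time: 14.15
ee_pos: [0.4789, 0.328, 0.0084]
orientation: [3.138, 0.141, -0.0]
force: [-0.2, 0.2, -0.4]
width: 0.0105
t 14.15 p [0.4789 0.328  0.0084] yaw 5.14 tilt 0.01 F [-0.2  0.2 -0.4] T [0.02 0.11 0.02] w 0.0105
q [-1.06  0.8   0.53  1.87 -0.64  0.65 -1.62]
tool shift [-0.0002  0.0008  0.0024]
```

```bash
python3 -m creep '[[-1,[0,0,0.001],0],[-1,[0,0,0.0015],0],[-1,[0,0,0.002],0],[-1,[0,0,0.002],0]]'
python3 st.py 0.4788 0.3272 0.006
```

```text
time: 14.48
ee_pos: [0.4789, 0.3281, 0.0066]
orientation: [-3.138, -0.141, -0.0]
force: [-0.8, 0.0, -1.0]
width: 0.0107
t 14.4833 p [0.4789 0.3281 0.0066] yaw 5.15 tilt 0.01 F [-0.8  0.  -1. ] T [ 0.01  0.05 -0.06] w 0.0107
q [-1.06  0.8   0.53  1.87 -0.64  0.65 -1.62]
tool shift [-0.0002  0.0009  0.0006]
```

```bash
python3 -m creep '[[-1,[0,0,0.0007],0],[-1,[0,0,0.0014],0],[-1,[0,0,0.0014],0]]'
python3 st.py
python3 - <<'E'
from h import *
i=bot.grab_frame('scene')[:,:,::-1]
cv2.imwrite('pics/s11.png',cv2.resize(i[140:240,170:290],None,fx=6,fy=6,interpolation=cv2.INTER_CUBIC))
E
```

```text
time: 14.73
ee_pos: [0.4791, 0.3282, 0.0058]
orientation: [-3.138, -0.141, -0.0]
force: [-3.5, -1.1, 14.1]
width: 0.0107
t 14.7333 p [0.4791 0.3282 0.0058] yaw 5.14 tilt 0.04 F [-3.5 -1.1 14.1] T [-0.38  0.79 -0.06] w 0.0107
q [-1.06  0.8   0.52  1.87 -0.64  0.65 -1.62]
```

View pics/s11.png

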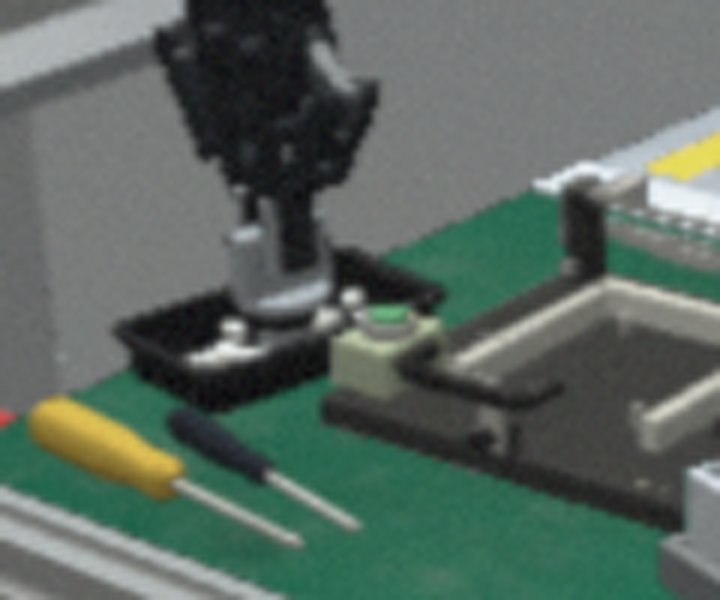

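```bash
python3 -m creep '[[-1,[0,0,-0.0008],0],[-0.7,[0,0,-0.0008],0],[-0.6,[0,0,-0.0008],0],[-0.4,[0,0,-0.0008],0],[-0.3,[0,0,-0.0008],0],[-0.2,[0,0,-0.0008],0],[-0.2,[0,0,-0.0008],0],[-0.2,[0,0,-0.0008],0]]'
python3 st.py
python3 -m creep '[[-0.2,[0,0,-0.003],0],[-0.2,[0,0,-0.008],0],[-0.2,[0,0,-0.014],0],[-0.2,[0,0,-0.022],0],[-0.2,[0,0,-0.032],0],[-0.2,[0,0,-0.045],0],[-0.2,[0,0,-0.06],0],[-0.2,[0,0,-0.08],0],[-0.2,[0,0,-0.1],0],[-0.2,[0,0,-0.12],0],[-0.2,[0,0,-0.12],0]]'
python3 st.py
python3 - <<'E'
from h import *
cv2.imwrite('pics/s12.png',bot.grab_frame('scene')[:,:,::-1])
cv2.imwrite('pics/w12.png',bot.grab_frame('wrist')[:,:,::-1])
E
```

```text
time: 15.45
ee_pos: [0.4789, 0.3281, 0.0059]
orientation: [3.138, 0.141, 0.0]
force: [-0.2, 0.7, -0.1]
width: 0.0342
t 15.45 p [0.4789 0.3281 0.0059] yaw 5.14 tilt 0.0 F [-0.2  0.7 -0.1] T [-0.01 -0.03 -0.02] w 0.0342
q [-1.06  0.8   0.53  1.87 -0.64  0.65 -1.62]
time: 16.37
ee_pos: [0.4805, 0.3288, 0.1303]
orientation: [-3.135, -0.14, -0.006]
force: [1.0, 1.8, -0.1]
width: 0.0344
t 16.3667 p [0.4805 0.3288 0.1303] yaw 5.12 tilt 0.28 F [ 1.   1.8 -0.1] T [-0.03 -0.07 -0.01] w 0.0344
q [-1.16  0.64  0.68  1.81 -0.51  0.87 -1.72]
```

View pics/s12.png

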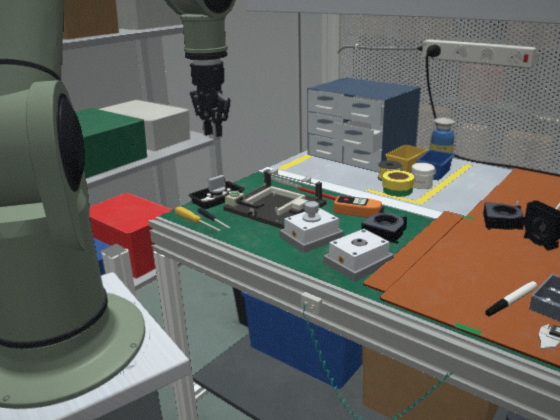

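View pics/w12.png

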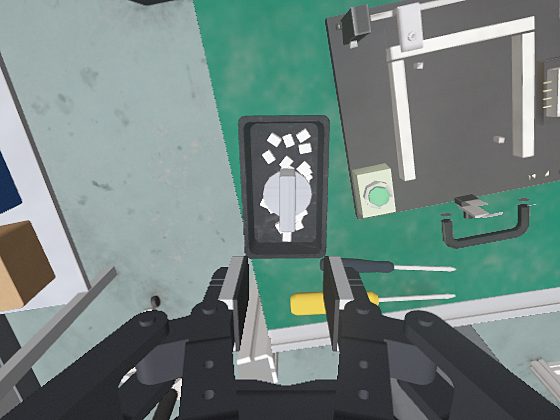

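The plug stands upright in the tray near wrist pixel (288,190), released, and the gripper is clear above it. In the scene view, the bar block sits in its nest at (360,250) and the knob plug is in place at (312,215).

```bash
python3 -m creep '[[-0.2,[0,0,0],0],[-0.2,[0,0,0],0],[-0.2,[0,0,0],0]]'
python3 - <<'E'
from station import bot
print(bot.sign_off())
E
```

```text
time: 16.72
ee_pos: [0.4786, 0.3278, 0.1254]
orientation: [3.138, 0.141, -0.001]
force: [-0.6, 0.2, 0.4]
width: 0.0343
the job is handed in; nothing more can be done
None
```

I worked the bar plug out of its block, stood it upright in the black tray and let go, then handed the job in at about 16.7 s; no verdict was reported.

- **Twisting:** the plug turned with the gripper about 28 degrees to one side and 31 degrees to the other, twice each, rising about 3 mm per swing. The upward pull read at most about 2.5 N at the end of each swing. The camera showed the block staying seated as the plug came free.
- **Disagreement:** my first grasp closed on nothing. The pictures showed the fingertips about 35 mm short of the reported TCP. I went by the images, lowered the gripper about 31 mm and gripped again with no harm done.
- **Last checks:**
    - The plug stands near the middle of the tray.
    - Its block sits in its nest and the knob plug looks unmoved, both judged by eye from the scene picture and not measured.
    - The gripper is about 12 cm above its release height and touches nothing.

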